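# Refit the spice mill rotor and turn it over by hand

### The arm

A 6-joint arm with a two-finger parallel gripper is mounted at the origin on the work surface. World frame = base frame: x ahead of the robot, y to its left, z up, the work surface at z = 0. Lengths are in mm, angles in rad, forces in N, time in s.
With the tool pointing down it reaches from about 275 to 750 mm from the base axis. Payload 10.2 kg.
Tool frame: the origin (TCP) lies on the front face of the gripper's body, between the roots of the fingers; the fingertips stand 73 mm ahead of it and the grasp point (between the pads) lies 54 mm ahead of it; z points along the fingers, y is the line along which they close (so a half turn about z gives the same grasp; the last joint's range is limited). The gripper opens to 85 mm and grips with 20 to 120 N. Pads are 22 mm wide; open, the fingers measure 114 mm over their backs; the gripper's body (76 mm by 85 mm) begins 54 mm behind the grasp point. The pads swing forward as they close: fully open they stand 13 mm farther back than shut.
Start: joints at [0.947, 0.313, 1.498, -0, 1.331, -0.223], TCP at [204.845, 483.395, 303.894] pointing down, gripper open.
Joint ranges: [-2.94, 2.94], [-0.97, 2.17], [0.19, 2.56], [-1.23, 4.37], [0.02, 3.11], [-2.88, 2.88]. Speed limits (rad/s): [2.39, 2.39, 3.01, 3.14, 3.14, 3.14].

### API

Orientations are given as a unit quaternion [w, x, y, z].
In Python, from rig import * gives the robot as it stands.
- The arm moves only by the tool step_arm, never from a script. Its argument "plan" is a list of rows, each an object with "offset": the shift along the tool's x, y, z in cm, a list of three; "rot": the turn, a rotation vector about the tool's x, y, z in degrees, a list of three; "gripper": the finger opening in cm, from 0 to 8.54. In form: [{"offset": [x, y, z], "rot": [wx, wy, wz], "gripper": gripper}, ...]. A call has 1 to 12 rows; each row is the pose to reach, as a shift and turn from the pose commanded when the call began, along the tool's axes at that moment; what a row does not reach only later rows make up. A row lasts 1/10 s, in which the tool goes at most 50 mm and 8.59 degrees, less where a joint would pass 70% of its speed; a pose out of reach is approached as far as the arm can. A call with a gripper value outside its range is refused whole. The fingers move at their own pace and stop on an object; "squeeze" is the grip in N (left out, the last holds). Time passes only in rows, so rows that repeat a pose let the fingers close. It gives the time, the measured TCP pose, the force, the opening and the grip force at its end, in the units of the state.
- sense(): the state, without advancing time (a new reading comes with each control period).
- capture(name): name is "scene" or "side" or "wrist"; returns a dict with "color" (480x640x3 uint8, red, green, blue), "depth" (480x640 float32, mm along the optical axis (not along the pixel's ray), 0 where there is no reading), "vertical_fov" (degrees; the focal length in pixels is half the picture's height over the tangent of half this angle, whatever the lens; pixels are square), "cx", "cy" (the principal point, pixels), "rvec" (rotation vector, rad) and "tvec" (3), from world to camera coordinates, as OpenCV has them; the wrist camera has in their place "mount" (4x4, takes a point from camera to tool coordinates, whose origin is the TCP and whose axes are the flange's). Camera axes: x right, y down, z forward; pixel columns grow to the right and rows downward; lengths in mm; the calibration is good to about 2 mm. A picture is of the moment at which its call begins: read the wrist's pose just before it.
- finish_job(): hands the job in; it is judged then, once.
The state is a dict: "time_s": time; "joints": joint angles; "dq": joint speeds; "tau": joint torques, N m; "eef_pos": TCP position; "ee_rot": TCP orientation; "force": force on the tool from outside, world axes, zero at the start; "wrist_torque": the same for the moment, N m; "grip_width": opening from 0.0 (shut) to 1.0 (fully open); "grip_force": force on a finger pad.
Only numpy, scipy, OpenCV 4.12 (cv2) and the standard library are available. Lean on these libraries where they do the work, as an engineer would, in place of code of your own. Each camera call takes 0.05 s, during which the arm holds its last target. There are 200 camera calls.

### The job

Put the loose scraper rotor onto the spindle in the steel mill caddy: lower it over the pin, feel for the cross key by turning it under light pressure (never more than about 20 newtons) until it drops fully home, and let go. Then, to check that it turns freely, push its long arm round anticlockwise as seen from above until it points at the open lid, carry on through one full turn more until it points at the lid again, and leave it there, seated and still. Do not disturb the other things on the shelf.

Things in the scene. Friction and masses are not known exactly. Their poses are not given: they have to be found in the camera images.
- caddy: Square stainless steel mill caddy, 190 x 190 mm, fixed to the shelf, open at the top. Origin: centre of its underside, z up. Its inner deck lies 40 mm above the origin; its walls, 4 mm thick, rise to 75 mm. In the middle of the deck stands the spindle, which turns about the vertical through seat, without end stops, against a steady drag of about 0.045 N m.
- seat (a point): Spindle axis at the face of its 40 mm flange, 46 mm above the caddy's origin; fixed to the caddy, axes as the caddy's. The rotor is home when its origin is here. On the flange stands a cross key: two crossed bars 20 mm long, 6 mm wide, 8 mm high, alike every quarter turn, at an unmeasured angle, new each time. A rotor riding on the key stands 8 mm too high.
- pin_tip (a point): Tip of the spindle's pilot pin, on the axis 38 mm above seat. The pin is 11.5 mm in diameter and tapers over its top 16 mm to 5 mm.
- lid_rim (a point): Middle of the caddy's rim on its +x side, 75 mm high, where the lid is hinged. The open lid, a stiffly hinged 190 mm square sheet, leans outward from here, about 40 degrees beyond upright.
- rotor: Cast aluminium scraper rotor, 0.15 to 0.3 kg, loose, upright on the shelf. Origin: centre of its underside, z up along its axis. Square hub 34 x 34 mm, 46 mm high, faces along x and y, the y faces free for a grasp over the full height. In the underside a cross slot along x and y, 8.5 mm wide, 11 mm deep, right across, fits over the key four ways.
- hub_top (a point): Centre of the hub's top, 46 mm above the rotor's origin: the upper mouth of its 13 mm through bore. A counterweight stub, 24 mm wide and 14 mm high, runs from the hub's foot along the rotor's -x to 33 mm from the axis.
- long_tip (a point): Point on the rotor's long arm, 65 mm from the axis along the rotor's +x, 13 mm above its underside. The arm reaches 68 mm out, 10 mm wide, 12 mm high; from 44 to 68 mm out it carries an upright scraper blade, 6 mm thick, up to 26 mm above the underside. It points at the lid when it lies along the caddy's +x.
- mortar: Cast aluminium mortar, 90 mm across, 75 mm high. Leave alone.
- spoon: Wooden masala spoon, 190 mm long, lying along its x. Leave alone.
- tub_a: Clear tub with white snap lid, 94 x 94 x 60 mm. Leave alone.
- tub_b: Clear tub with white snap lid, 94 x 94 x 60 mm. Leave alone.
- sieve: Small steel sieve, 84 mm bowl, flat handle along its x to 147 mm from its centre, 32 mm high. Leave alone.
- jar: Glass jar with steel cap, 60 mm across, 90 mm high. Leave alone.
- tumbler: Steel tumbler, 70 mm across, 90 mm high. Leave alone.
Not all that is in view belongs to the job. What is shaped like the rotor but green is not meant.

How it is judged:
By the outcome, as a careful person would: the job done as asked, in the order asked, and still so for the second after the job is handed in, with the robot touching nothing.
It also fails if it takes over 72 s, if anything falls off the work surface, if the arm or the gripper's body presses on something with over 40 N, if the wrist force passes 120 N, or if a joint passes its speed limit or range.

## Working session

There is one attempt and no reset: what is moved stays moved. The work goes in short steps, Python scripts to look and compute and a tool call to move; the robot and the scene stay as the last step left them, time stands still between calls to the robot, and variables do not carry over. Pictures are saved under pics/ and viewed, at most 12 in all, crops included, and the job is handed in when it is done.

Besides the shell and the picture viewer there is one more tool, called after "Request:" as a command line: name --argument value ..., lists and objects as JSON in quotes. step_arm: Moves the arm, as the interface text tells. Its arguments: {"type":"object","properties":{"plan":{"type":"array"},"squeeze":{"type":"number"}},"required":["plan"]}

```bash
mkdir -p pics; ls; cat > h.py <<'E'
from rig import *
import numpy as np, cv2
from scipy.spatial.transform import Rotation as R
def cam(name):
    s=sense(); c=capture(name); 
    f=240/np.tan(np.radians(c["vertical_fov"])/2); c["K"]=np.array([[f,0,c["cx"]],[0,f,c["cy"]],[0,0,1]])
    if "mount" in c:
        q=s["ee_rot"]; T=np.eye(4); T[:3,:3]=R.from_quat([q[1],q[2],q[3],q[0]]).as_matrix(); T[:3,3]=s["eef_pos"]
        c["T"]=T@np.array(c["mount"])
    else:
        M=np.eye(4); M[:3,:3]=cv2.Rodrigues(np.array(c["rvec"],float))[0]; M[:3,3]=np.ravel(c["tvec"]); c["T"]=np.linalg.inv(M)
    return c
def ray(c,u,v):
    d=c["T"][:3,:3]@np.linalg.inv(c["K"])@[u,v,1]; return c["T"][:3,3],d
def onz(c,u,v,z):
    o,d=ray(c,u,v); return o+d*(z-o[2])/d[2]
def pix(c,P):
    M=np.linalg.inv(c["T"]); p=M[:3,:3]@np.asarray(P,float)+M[:3,3]; p=c["K"]@p; return p[:2]/p[2]
def cloud(c):
    v,u=np.mgrid[:480,:640]; d=c["depth"]; K=c["K"]
    P=np.stack([(u-K[0,2])/K[0,0]*d,(v-K[1,2])/K[1,1]*d,d],-1)
    return P@c["T"][:3,:3].T+c["T"][:3,3]
def save(c,n): cv2.imwrite("pics/"+n,c["color"][:,:,::-1])
E
python3 - <<'E'
from h import *
for n in("scene","side"):
    c=cam(n); save(c,n+".png"); print(n,c["T"].round(2).tolist())
    np.savez(n+".npz",**{k:c[k] for k in("color","depth","K","T")})
s=sense(); print(s)
E
```

```text
pics
scene [[-0.43, 0.62, -0.66, 1383.03], [0.9, 0.31, -0.3, 280.85], [0.02, -0.72, -0.69, 866.31], [0.0, 0.0, 0.0, 1.0]]
side [[0.92, -0.3, 0.23, 311.29], [-0.38, -0.72, 0.58, -817.42], [-0.01, -0.63, -0.78, 1070.6], [0.0, 0.0, 0.0, 1.0]]
{'time_s': 0.1, 'joints': array([ 9.46577433e-01,  3.13399582e-01,  1.49835621e+00, -4.46142581e-05,
        1.33098859e+00, -2.23414610e-01]), 'dq': array([-0.00069293, -0.00223271, -0.00227787,  0.00120949,  0.00038773,
        0.00089406]), 'tau': array([ 2.63078451e-03, -4.12899005e+01, -2.60143393e+01, -1.95259381e-04,
        2.99880725e-03,  3.95022630e-05]), 'eef_pos': array([204.7721961 , 483.26070897, 303.39126432]), 'ee_rot': array([-2.17071440e-04,  1.99058203e-01,  9.79987500e-01, -5.33826092e-04]), 'force': array([ 0.28079122,  0.30064168, -0.42452855]), 'wrist_torque': array([ 0.01376009, -0.03232356, -0.01698223]), 'grip_force': 0.0, 'grip_width': 1.003672891128257}
```

View pics/scene.png

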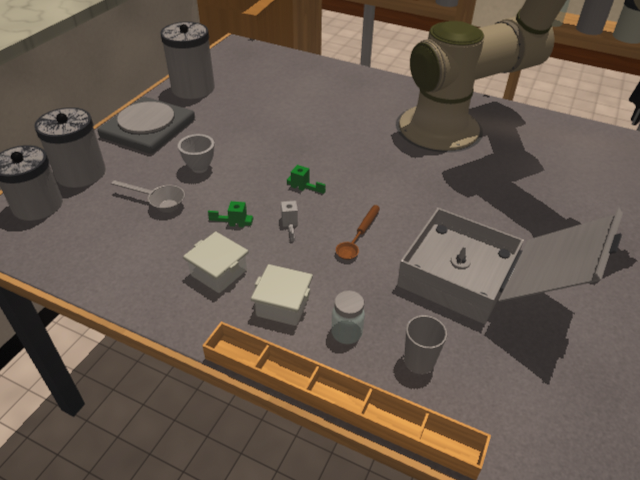

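View pics/side.png

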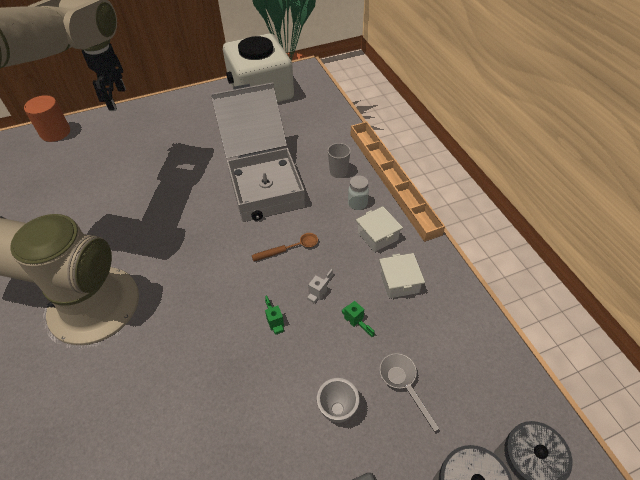

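The scene view shows three rotor shapes: silver at (290,215), green at (237,213) and green at (303,179). In the side view these are silver (318,287), green (354,314) and green (275,318). The silver one fits bare cast aluminium. The caddy is at scene (462,262) and side (266,185), with the lid leaning outward.

```bash
python3 - <<'E'
from h import *
import cv2
ims=[]
for n,(u,v) in (("scene",(290,215)),("side",(318,287))):
    c=dict(np.load(n+".npz")); 
    a=c["color"][v-40:v+40,u-50:u+50,::-1]; ims.append(cv2.resize(a,None,fx=4,fy=4,interpolation=2))
    P=cloud(c)
    # rotor
    r=onz(c,u,v,20); 
    m=(np.abs(P[...,0]-r[0])<90)&(np.abs(P[...,1]-r[1])<90)&(P[...,2]>6)&(P[...,2]<70)
    col=c["color"].astype(int); m&=(col.max(-1)-col.min(-1)<40)
    Q=P[m]; print(n,r.round(),len(Q),"zmax",np.percentile(Q[:,2],98))
    T=Q[Q[:,2]>40]; print(" hub",np.median(T,0).round(1),len(T), cv2.minAreaRect(T[:,:2].astype(np.float32)))
    # caddy
    cu,cv_=((462,262),(266,185))[n=="side"]; k=onz(c,cu,cv_,40)
    m=(np.abs(P[...,0]-k[0])<150)&(np.abs(P[...,1]-k[1])<150)&(P[...,2]>70)&(P[...,2]<79)
    Q=P[m]; print(" caddy",k.round(),len(Q),cv2.minAreaRect(Q[:,:2].astype(np.float32)))
    m=(np.hypot(P[...,0]-k[0],P[...,1]-k[1])<60)&(P[...,2]>60); Q=P[m];
    if len(Q): print(" pin",Q.mean(0),len(Q))
    m=(np.hypot(P[...,0]-k[0],P[...,1]-k[1])<250)&(P[...,2]>120)&(P[...,2]<240); print(" lid",P[m].mean(0),P[m].max(0))
cv2.imwrite("pics/crop.png",np.hstack(ims))
E
```

```text
scene [ 547. -188.   20.] 481 zmax 46.58309468475743
 hub [ 547.8 -189.8   44.1] 167 ((575.4221801757812, -223.27978515625), (40.13467788696289, 126.37110137939453), 41.371055603027344)
 caddy [535. 206.  40.] 1021 ((535.98095703125, 208.95101928710938), (203.6862030029297, 197.00669860839844), 84.95852661132812)
 pin [539.01985375 202.66260222  70.53639382] 45
 lid [562.61905714 394.91974087 172.61014442] [654.11081483 448.69804325 223.89820851]
side [ 544. -188.   20.] 422 zmax 48.61749085771564
 hub [ 541.2 -191.8   45. ] 162 ((567.1265258789062, -226.86358642578125), (36.974021911621094, 124.44920349121094), 34.13854217529297)
 caddy [531. 193.  40.] 496 ((532.5321044921875, 208.7527313232422), (209.15443420410156, 190.03407287597656), 84.84471130371094)
 pin [531.50122188 199.96088988  69.65374823] 24
 lid [548.31742499 391.48125158 168.02635794] [645.4466005  443.0607321  226.18090061]
```

View pics/crop.png

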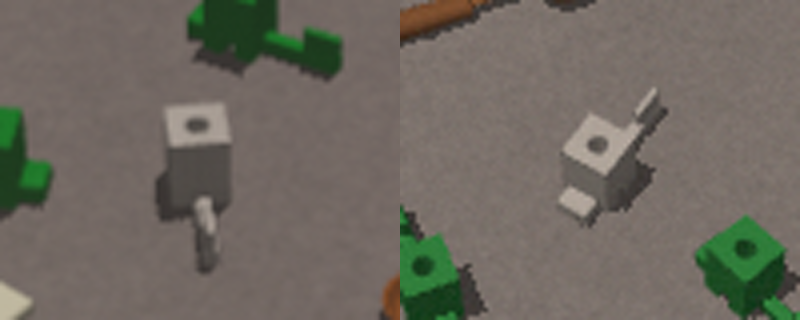

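The enlarged crop confirms it: one silver rotor, with its hub top at about scene (289,206), its arm toward (291,240), and its stub on the opposite side. The green ones are decoys.

```bash
python3 - <<'E'
from h import *
c=dict(np.load("scene.npz")); d=dict(np.load("side.npz"))
h1=onz(c,240+198/4,175+125/4,46); t1=onz(c,291.5,240.5,10)
h2=onz(d,268+198/4,247+145/4,46); t2=onz(d,268+255/4,247+93/4,26)
for h,t in((h1,t1),(h2,t2)): print(h.round(1),t.round(1),np.degrees(np.arctan2(*(t-h)[1::-1])))
s=sense(); q=s["ee_rot"]; M=R.from_quat([q[1],q[2],q[3],q[0]]); print(M.as_matrix().round(3))
print(M.inv().apply(np.array([520,-190,300])-s["eef_pos"]))
E
python3 -c "
import numpy as np"
```

```text
[ 546.7 -188.1   46. ] [ 609.6 -150.4   10. ] 30.93840878302984
[ 541.7 -192.5   46. ] [ 595.7 -157.4   26. ] 33.10061101555415
[[-0.921  0.39  -0.001]
 [ 0.39   0.921 -0.001]
 [ 0.    -0.001 -1.   ]]
[-552.9194342  -496.91592109    3.83639331]
```

Request:
step_arm --plan '[{"offset": [-27.5,-24,0.5],"rot": [0,0,0],"gripper": 8.5},{"offset": [-27.5,-24,0.5],"rot": [0,0,0],"gripper": 8.5},{"offset": [-27.5,-24,0.5],"rot": [0,0,0],"gripper": 8.5},{"offset": [-27.5,-24,0.5],"rot": [0,0,0],"gripper": 8.5},{"offset": [-27.5,-24,0.5],"rot": [0,0,0],"gripper": 8.5},{"offset": [-27.5,-24,0.5],"rot": [0,0,0],"gripper": 8.5},{"offset": [-27.5,-24,0.5],"rot": [0,0,0],"gripper": 8.5},{"offset": [-27.5,-24,0.5],"rot": [0,0,0],"gripper": 8.5}]'

```text
time_s: 0.9
eef_pos: [365.6, 151.9, 298.7]
ee_rot: [0.0, 0.201, 0.98, -0.0]
force: [0.2, -0.0, -0.0]
grip_width: 0.997
grip_force: 0.0
```

Request:
step_arm --plan '[{"offset": [-27.7,-25.6,2],"rot": [0,0,125],"gripper": 8.5},{"offset": [-27.7,-25.6,2],"rot": [0,0,125],"gripper": 8.5},{"offset": [-27.7,-25.6,2],"rot": [0,0,125],"gripper": 8.5},{"offset": [-27.7,-25.6,2],"rot": [0,0,125],"gripper": 8.5},{"offset": [-27.7,-25.6,2],"rot": [0,0,125],"gripper": 8.5},{"offset": [-27.7,-25.6,2],"rot": [0,0,125],"gripper": 8.5},{"offset": [-27.7,-25.6,2],"rot": [0,0,125],"gripper": 8.5},{"offset": [-27.7,-25.6,2],"rot": [0,0,125],"gripper": 8.5},{"offset": [-27.7,-25.6,2],"rot": [0,0,125],"gripper": 8.5},{"offset": [-27.7,-25.6,2],"rot": [0,0,125],"gripper": 8.5},{"offset": [-27.7,-25.6,2],"rot": [0,0,125],"gripper": 8.5},{"offset": [-27.7,-25.6,2],"rot": [0,0,125],"gripper": 8.5}]'

```text
time_s: 2.1
eef_pos: [519.5, -188.7, 278.5]
ee_rot: [-0.0, 0.893, 0.45, -0.0]
force: [0.4, 0.5, 0.1]
grip_width: 0.995
grip_force: 0.0
```

Request:
step_arm --plan '[{"offset": [0,0,0],"rot": [0,0,21],"gripper": 8.5},{"offset": [0,0,0],"rot": [0,0,21],"gripper": 8.5},{"offset": [0,0,0],"rot": [0,0,21],"gripper": 8.5},{"offset": [0,0,0],"rot": [0,0,21],"gripper": 8.5}]'

```text
time_s: 2.5
eef_pos: [519.5, -188.6, 278.6]
ee_rot: [-0.0, 0.959, 0.283, -0.0]
force: [-1.0, -0.6, 0.2]
grip_width: 0.995
grip_force: 0.0
```

```bash
python3 - <<'E'
from h import *
c=cam("wrist"); save(c,"w1.png"); np.savez("w1.npz",**{k:c[k] for k in("color","depth","K","T")})
s=sense(); print(s["eef_pos"],s["ee_rot"],s["joints"],np.array(c["mount"]).round(2).tolist())
print(pix(c,[544,-190,46]))
E
```

```text
[ 519.51544186 -188.59844911  278.62057522] [-2.27732610e-04  9.58817981e-01  2.84021096e-01 -2.09565888e-04] [-5.60239036e-01  3.93745843e-01  1.45156571e+00 -1.36979384e-05
  1.29689993e+00  4.34590322e-01] [[-0.0, -0.95, -0.3, 77.33], [1.0, -0.0, 0.0, -0.1], [-0.0, -0.3, 0.95, -71.11], [0.0, 0.0, 0.0, 1.0]]
[341.13884572 193.87994708]
```

View pics/w1.png

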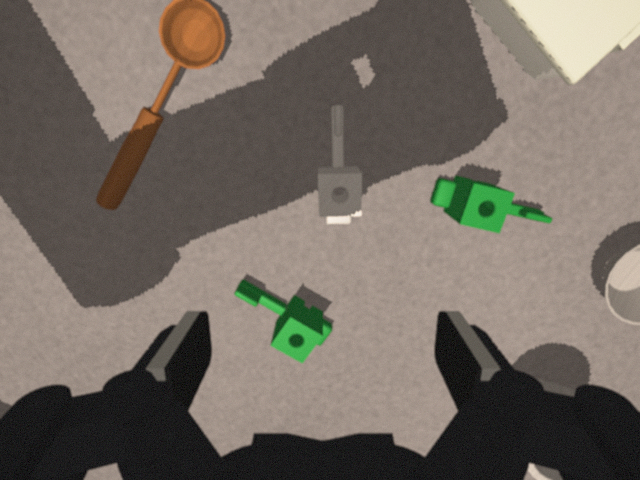

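The wrist view shows the hub bore at (340,194) and the arm tip at (337,108). The green decoys are at (300,330) and (487,208).

```bash
python3 - <<'E'
from h import *
c=dict(np.load("w1.npz")); P=cloud(c)
b=onz(c,340,193.5,46); t=onz(c,337,108,24); print(b,t,np.degrees(np.arctan2(*(t-b)[1::-1])))
near=np.hypot(P[...,0]-b[0],P[...,1]-b[1])<75
m=near&(P[...,2]>38)&(P[...,2]<56); m[:,:300]=0;m[:,385:]=0
Q=P[m].astype(np.float32); print(len(Q),np.median(Q[:,2]),cv2.minAreaRect(Q[:,:2].copy()))
m=near&(P[...,2]>5); m[:,:300]=0;m[:,385:]=0; Q=P[m]; 
d=np.hypot(*(Q[:,:2]-b[:2]).T); A=Q[d>35]; print(len(A),A.mean(0),np.degrees(np.arctan2(*(A.mean(0)-b)[1::-1])))
for u,v,z in((300,340,46),(487,208,46),(245,288,26),(437,195,14)):print(onz(c,u,v,z).round(),(R.from_euler('z',-32,degrees=True).apply(onz(c,u,v,z)-b)).round())
E
```

```text
[ 543.76555526 -189.0775655    46.        ] [ 596.55657244 -152.3011049    24.        ] 34.86270459799835
1757 47.067566 ((542.9033203125, -189.1214141845703), (34.33967590332031, 34.00634765625), 34.36976623535156)
663 [ 585.23663185 -156.35809537  103.52345972] 38.27241018615947
[ 415. -232.   46.] [-132.   32.    0.]
[ 598. -294.   46.] [ -10. -118.    0.]
[ 422. -167.   26.] [-92.  83. -20.]
[ 584. -265.   14.] [ -6. -86. -32.]
```

Request:
step_arm --plan '[{"offset": [1.97,1.34,3],"rot": [0,0,-1.4],"gripper": 6.5},{"offset": [1.97,1.34,7],"rot": [0,0,-1.4],"gripper": 6.5},{"offset": [1.97,1.34,11],"rot": [0,0,-1.4],"gripper": 6.5},{"offset": [1.97,1.34,13],"rot": [0,0,-1.4],"gripper": 6.5},{"offset": [1.97,1.34,13],"rot": [0,0,-1.4],"gripper": 6.5},{"offset": [1.97,1.34,13],"rot": [0,0,-1.4],"gripper": 6.5}]'

```text
time_s: 3.15
eef_pos: [543.7, -189.4, 149.7]
ee_rot: [0.0, 0.955, 0.295, 0.0]
force: [0.1, -0.1, 0.4]
grip_width: 0.763
grip_force: 0.0
```

```bash
python3 - <<'E'
from h import *
c=cam("wrist"); save(c,"w2.png"); s=sense(); print(s["eef_pos"],s["ee_rot"],s["grip_width"])
P=cloud(c); m=(P[...,2]>40)&(P[...,2]<56)&(np.hypot(P[...,0]-543,P[...,1]+189)<32)
Q=P[m].astype(np.float32); print(len(Q),np.median(Q[:,2]),cv2.minAreaRect(Q[:,:2].copy()))
E
```

```text
[ 543.95678996 -189.53570098  150.37443038] [8.63015310e-04 9.55401047e-01 2.95309186e-01 7.60734712e-04] 0.760623503148173
4430 47.01998 ((542.737548828125, -189.10653686523438), (35.27656555175781, 34.110389709472656), 34.313499450683594)
```

View pics/w2.png

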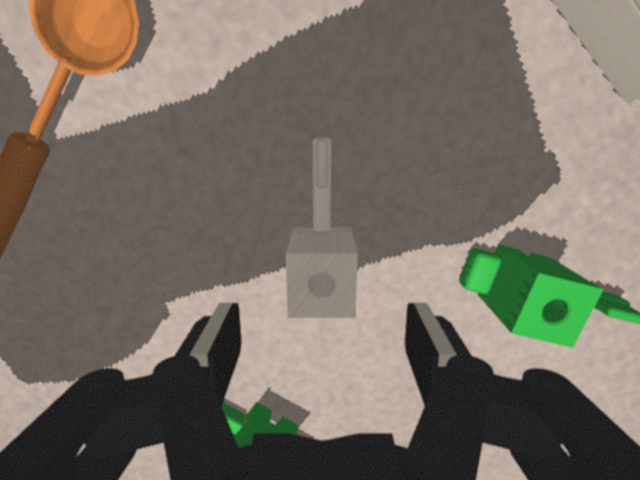

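The hub is centred at (321,285) between the open pads and square to them. I'll descend and grasp.

Request:
step_arm --plan '[{"offset": [-0.1,0,3],"rot": [0,0,0],"gripper": 6.5},{"offset": [-0.1,0,5.5],"rot": [0,0,0],"gripper": 6.5},{"offset": [-0.1,0,6.9],"rot": [0,0,0],"gripper": 6.5},{"offset": [-0.1,0,6.9],"rot": [0,0,0],"gripper": 6.5},{"offset": [-0.1,0,6.9],"rot": [0,0,0],"gripper": 2.5},{"offset": [-0.1,0,6.9],"rot": [0,0,0],"gripper": 2.5},{"offset": [-0.1,0,6.9],"rot": [0,0,0],"gripper": 2.5},{"offset": [-0.1,0,6.9],"rot": [0,0,0],"gripper": 2.5},{"offset": [-0.1,0,6.9],"rot": [0,0,0],"gripper": 2.5},{"offset": [-0.1,0,6.9],"rot": [0,0,0],"gripper": 2.5}]' --squeeze 50

```text
time_s: 4.2
eef_pos: [543.2, -190.1, 81.5]
ee_rot: [0.001, 0.956, 0.295, 0.001]
force: [-0.7, 1.2, 6.1]
grip_width: 0.389
grip_force: 51.0
```

Request:
step_arm --plan '[{"offset": [0,0,0],"rot": [0,0,0],"gripper": 2.5},{"offset": [0,0,0],"rot": [0,0,0],"gripper": 2.5},{"offset": [0,0,-3],"rot": [0,0,0],"gripper": 2.5},{"offset": [0,0,-8],"rot": [0,0,0],"gripper": 2.5},{"offset": [0,0,-13],"rot": [0,0,0],"gripper": 2.5},{"offset": [0,0,-15],"rot": [0,0,0],"gripper": 2.5},{"offset": [0,0,-15],"rot": [0,0,0],"gripper": 2.5}]'

```text
time_s: 4.9
eef_pos: [543.3, -190.1, 233.4]
ee_rot: [0.003, 0.955, 0.295, 0.002]
force: [-0.3, -0.1, -2.8]
grip_width: 0.39
grip_force: 51.0
```

```bash
python3 - <<'E'
from h import *
s=sense(); print({k:s[k] for k in("time_s","eef_pos","ee_rot","grip_width","grip_force","force","joints")})
# caddy from the two fixed views: pin tip & rim
for n in("scene","side"):
    c=dict(np.load(n+".npz")); P=cloud(c)
    k=np.array([534,204])
    m=(np.hypot(P[...,0]-k[0],P[...,1]-k[1])<30)&(P[...,2]>50)
    vs,us=np.where(m); Q=P[m]
    for i in np.argsort(-Q[:,2])[:8]: print(n,us[i],vs[i],Q[i].round(1))
    x,y=((462,262),(266,185))[n=="side"]
    cv2.imwrite(f"pics/cad_{n}.png",cv2.resize(c["color"][y-55:y+45,x-66:x+67,::-1],None,fx=3,fy=3,interpolation=2))
a=[cv2.imread(f"pics/cad_{n}.png") for n in("scene","side")]
cv2.imwrite("pics/cad.png",np.hstack(a)); print(a[0].shape)
E
```

```text
{'time_s': 4.9, 'eef_pos': array([ 543.31043479, -190.12502486,  233.38679885]), 'ee_rot': array([0.00250237, 0.95549554, 0.29498649, 0.00223377]), 'grip_width': 0.38956170830132236, 'grip_force': 50.99578404051499, 'force': array([-0.29864678, -0.0689141 , -2.84193659]), 'joints': array([-5.40059090e-01,  4.81192045e-01,  1.44332983e+00, -1.82697268e-05,
        1.21036210e+00,  4.31857385e-01])}
scene 465 248 [538.9 204.8  83. ]
scene 463 248 [540.5 201.2  82.8]
scene 463 247 [536.2 200.3  81.4]
scene 464 248 [538.  202.8  81.3]
scene 465 249 [538.9 205.3  80.4]
scene 463 249 [540.4 201.7  80.1]
scene 464 249 [536.7 203.2  77.5]
scene 463 250 [539.7 202.1  76.9]
side 264 174 [531.2 197.7  81.6]
side 264 173 [532.7 202.6  80.8]
side 263 173 [530.3 205.   79.5]
side 265 174 [534.6 199.6  78.7]
side 263 175 [528.2 199.4  77.2]
side 264 175 [531.3 200.3  75.2]
side 265 175 [534.5 201.5  72.9]
side 263 174 [530.4 207.9  72.9]
(300, 399, 3)
```

View pics/cad.png

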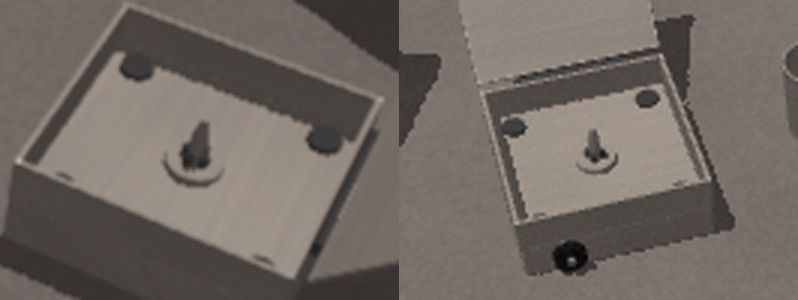

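The scene crop shows the pin tip at about scene (464,248), and the side crop shows it at side (264,174). The flange and key are around its base. I'll carry the rotor there and look from the wrist.

Request:
step_arm --plan '[{"offset": [3,-6,0],"rot": [0,0,0],"gripper": 2.5},{"offset": [5,-10,0],"rot": [0,0,0],"gripper": 2.5},{"offset": [7,-15,0],"rot": [0,0,0],"gripper": 2.5},{"offset": [9,-20,0],"rot": [0,0,0],"gripper": 2.5},{"offset": [11,-25,0],"rot": [0,0,0],"gripper": 2.5},{"offset": [13,-29,0],"rot": [0,0,0],"gripper": 2.5},{"offset": [14,-32,0],"rot": [0,0,0],"gripper": 2.5},{"offset": [14.5,-32.8,0],"rot": [0,0,0],"gripper": 2.5},{"offset": [14.5,-32.8,0],"rot": [0,0,0],"gripper": 2.5},{"offset": [14.5,-32.8,0],"rot": [0,0,0],"gripper": 2.5},{"offset": [14.5,-32.8,0],"rot": [0,0,0],"gripper": 2.5}]'

```text
time_s: 6.0
eef_pos: [477.8, 161.6, 229.4]
ee_rot: [0.0, 0.956, 0.294, -0.0]
force: [0.3, -0.5, -2.0]
grip_width: 0.391
grip_force: 51.5
```

```bash
python3 - <<'E'
from h import *
c=cam("wrist"); save(c,"w3.png"); np.savez("w3.npz",**{k:c[k] for k in("color","depth","K","T")})
s=sense(); print(s["eef_pos"],s["joints"],s["force"],pix(c,[535.5,202,84]))
P=cloud(c); m=(P[...,2]>70)&(P[...,2]<79); Q=P[m].astype(np.float32); print(len(Q),cv2.minAreaRect(Q[:,:2].copy()))
E
```

```text
[477.80798499 161.62596988 229.52369051] [ 9.35704294e-02  3.41006956e-01  1.66428140e+00 -1.48109107e-04
  1.13692694e+00  1.06772093e+00] [-0.62758713  0.50439912 -2.58723172] [320.78079192 130.71893742]
11738 ((533.9825439453125, 208.12777709960938), (199.68414306640625, 191.16685485839844), 84.63340759277344)
```

View pics/w3.png

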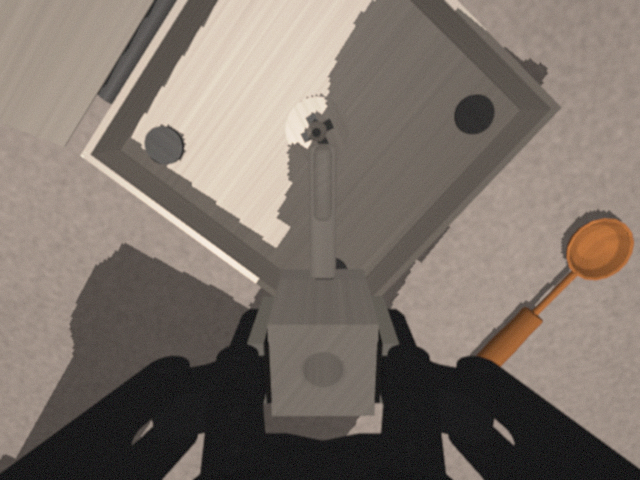

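The pin tip is at about (317,130) with the dark cross key around it, and the held rotor's bore is at (323,369). I'll enlarge the key to read its angle.

```bash
python3 - <<'E'
from h import *
c=dict(np.load("w3.npz")); P=cloud(c)
cv2.imwrite("pics/key.png",cv2.resize(c["color"][90:165,270:370,::-1],None,fx=8,fy=8,interpolation=2))
m=(P[...,2]>185)&(P[...,2]<210); m[:310]=0; m[:,:262]=0; m[:,390:]=0
Q=P[m].astype(np.float32); print(len(Q),np.median(Q[:,2]),cv2.minAreaRect(Q[:,:2].copy()))
print(onz(c,323,369,np.median(Q[:,2])), onz(c,316.5,130,84))
E
```

```text
12268 194.86945 ((478.53045654296875, 160.89288330078125), (35.85346221923828, 42.2775764465332), 34.79433059692383)
[478.6562811  162.19286837 194.8694458 ] [534.52170806 204.10421531  84.        ]
```

View pics/key.png

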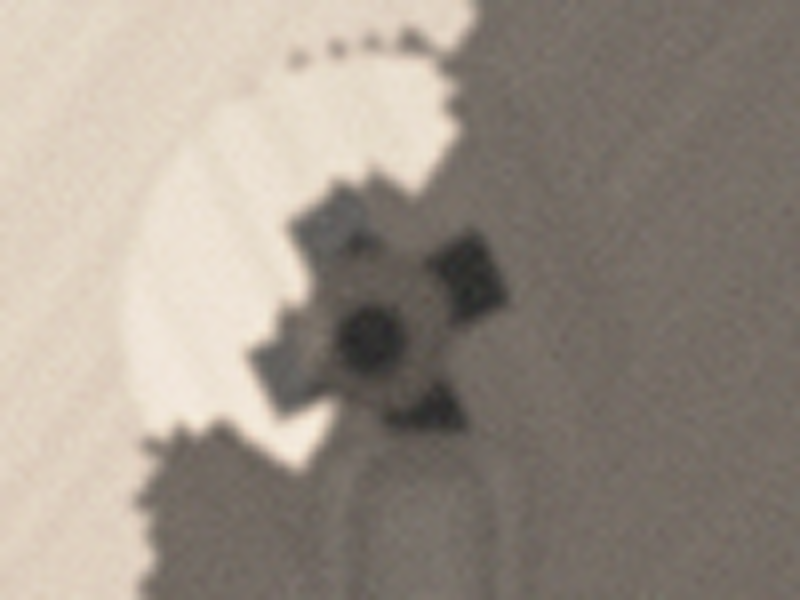

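The key's cross arms are clear, with ends at crop (330,215)/(435,405) and (285,375)/(470,275). The pin tip is at crop (370,338).

```bash
python3 - <<'E'
from h import *
c=dict(np.load("w3.npz"))
f=lambda x,y,z: onz(c,270+(x+.5)/8-.5,90+(y+.5)/8-.5,z)
print("tip",f(370,338,84))
E=[f(x,y,54) for x,y in((330,215),(435,405),(285,375),(470,275))]
for a,b in((E[0],E[1]),(E[3],E[2])):
    print((a+b)/2, np.degrees(np.arctan2(*(a-b)[1::-1])),np.hypot(*(a-b)[:2]))
E
```

```text
tip [533.53867345 203.88860581  84.        ]
[534.60737553 204.0069186   54.        ] 63.84625610673799 15.998623029509291
[533.48058328 203.79146893  54.        ] -28.45120164163559 15.918526974171064
```

Request:
step_arm --plan '[{"offset": [3,-0.2,1],"rot": [0,0,-8],"gripper": 2.5},{"offset": [6,-0.36,3],"rot": [0,0,-16],"gripper": 2.5},{"offset": [6.96,-0.36,3.9],"rot": [0,0,-20],"gripper": 2.5},{"offset": [6.96,-0.36,3.9],"rot": [0,0,-20],"gripper": 2.5},{"offset": [6.96,-0.36,3.9],"rot": [0,0,-20],"gripper": 2.5},{"offset": [6.96,-0.36,3.9],"rot": [0,0,-20],"gripper": 2.5}]'

```text
time_s: 6.65
eef_pos: [532.9, 204.4, 191.7]
ee_rot: [0.0, 0.89, 0.455, 0.0]
force: [0.3, -0.2, -2.6]
grip_width: 0.394
grip_force: 51.4
```

```bash
python3 - <<'E'
from h import *
s=sense(); q=s["ee_rot"]; print(s["eef_pos"],s["force"],np.degrees(2*np.arctan2(q[2],q[1])))
for n in("scene","side"):
    c=cam(n); save(c,n+"2.png")
    x,y=[int(v) for v in pix(c,[534,204,90])]; cv2.imwrite(f"pics/b_{n}.png",cv2.resize(c["color"][y-60:y+40,x-65:x+65,::-1],None,fx=3,fy=3,interpolation=2))
cv2.imwrite("pics/b.png",np.hstack([cv2.imread(f"pics/b_{n}.png") for n in("scene","side")]))
E
```

```text
[532.88941762 204.36793828 191.70001558] [ 0.26775682 -0.17945718 -2.63277932] 54.167782967340564
```

View pics/b.png

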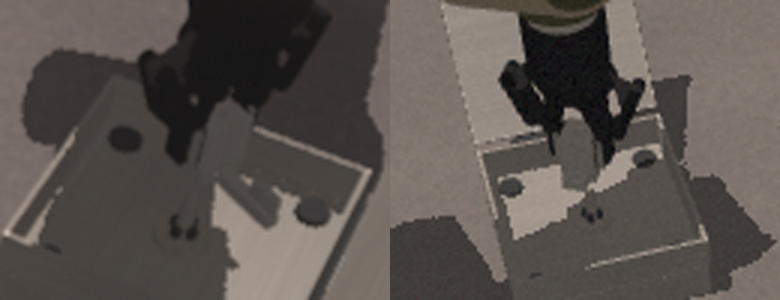

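The rotor hangs over the pin in both crops, so I'll lower it.

Request:
step_arm --plan '[{"offset": [0.07,-0.02,1],"rot": [0,0,0],"gripper": 2.5},{"offset": [0.07,-0.02,2],"rot": [0,0,0],"gripper": 2.5},{"offset": [0.07,-0.02,2.6],"rot": [0,0,0],"gripper": 2.5},{"offset": [0.07,-0.02,3.1],"rot": [0,0,0],"gripper": 2.5},{"offset": [0.07,-0.02,3.5],"rot": [0,0,0],"gripper": 2.5},{"offset": [0.07,-0.02,3.5],"rot": [0,0,0],"gripper": 2.5}]'

```text
time_s: 7.35
eef_pos: [533.1, 205.7, 155.3]
ee_rot: [-0.0, 0.89, 0.456, -0.0]
force: [0.0, -0.9, -3.1]
grip_width: 0.388
grip_force: 51.5
```

Request:
step_arm --plan '[{"offset": [0,0,0.4],"rot": [0,0,0],"gripper": 2.5},{"offset": [0,0,0.7],"rot": [0,0,0],"gripper": 2.5},{"offset": [0,0,0.9],"rot": [0,0,0],"gripper": 2.5},{"offset": [0,0,0.9],"rot": [0,0,0],"gripper": 2.5}]'

```text
time_s: 7.75
eef_pos: [533.7, 205.3, 146.8]
ee_rot: [0.001, 0.89, 0.456, 0.0]
force: [4.4, -3.7, -3.4]
grip_width: 0.393
grip_force: 51.6
```

Request:
step_arm --plan '[{"offset": [0,0.1,0],"rot": [0,0,0],"gripper": 2.5},{"offset": [0,0.1,0],"rot": [0,0,0],"gripper": 2.5},{"offset": [0,0.1,0],"rot": [0,0,0],"gripper": 2.5}]'

```text
time_s: 8.05
eef_pos: [534.0, 205.1, 146.7]
ee_rot: [0.0, 0.89, 0.456, -0.0]
force: [1.7, -3.6, -3.6]
grip_width: 0.391
grip_force: 51.5
```

Request:
step_arm --plan '[{"offset": [-0.08,0.1,0],"rot": [0,0,0],"gripper": 2.5},{"offset": [-0.08,0.1,0],"rot": [0,0,0],"gripper": 2.5},{"offset": [-0.08,0.1,0],"rot": [0,0,0],"gripper": 2.5}]'

```text
time_s: 8.35
eef_pos: [534.1, 204.2, 146.8]
ee_rot: [-0.0, 0.89, 0.456, -0.0]
force: [-0.0, -0.5, -2.4]
grip_width: 0.394
grip_force: 51.5
```

Request:
step_arm --plan '[{"offset": [0,0,0.3],"rot": [0,0,0],"gripper": 2.5},{"offset": [0,0,0.6],"rot": [0,0,0],"gripper": 2.5},{"offset": [0,0,0.8],"rot": [0,0,0],"gripper": 2.5},{"offset": [0,0,0.9],"rot": [0,0,0],"gripper": 2.5},{"offset": [0,0,0.9],"rot": [0,0,0],"gripper": 2.5}]'

```text
time_s: 8.85
eef_pos: [534.2, 204.0, 137.6]
ee_rot: [-0.0, 0.89, 0.456, -0.0]
force: [-2.2, -0.5, -3.6]
grip_width: 0.389
grip_force: 51.5
```

Request:
step_arm --plan '[{"offset": [0,0,0.1],"rot": [0,0,0],"gripper": 2.5},{"offset": [0,0,0.2],"rot": [0,0,0],"gripper": 2.5},{"offset": [0,0,0.25],"rot": [0,0,0],"gripper": 2.5},{"offset": [0,0,0.25],"rot": [0,0,0],"gripper": 2.5}]'

```text
time_s: 9.25
eef_pos: [534.3, 204.0, 135.4]
ee_rot: [-0.0, 0.89, 0.456, -0.0]
force: [-3.4, -0.4, -0.5]
grip_width: 0.392
grip_force: 51.8
```

Request:
step_arm --plan '[{"offset": [-0.06,-0.08,0.05],"rot": [0,0,0],"gripper": 2.5},{"offset": [-0.06,-0.08,0.1],"rot": [0,0,0],"gripper": 2.5},{"offset": [-0.06,-0.08,0.1],"rot": [0,0,0],"gripper": 2.5},{"offset": [-0.06,-0.08,0.1],"rot": [0,0,0],"gripper": 2.5}]'

```text
time_s: 9.65
eef_pos: [533.6, 203.9, 134.4]
ee_rot: [0.0, 0.89, 0.456, 0.0]
force: [-0.0, -0.1, -2.5]
grip_width: 0.394
grip_force: 51.7
```

Request:
step_arm --plan '[{"offset": [0,0,0.05],"rot": [0,0,0],"gripper": 2.5},{"offset": [0,0,0.1],"rot": [0,0,0],"gripper": 2.5},{"offset": [0,0,0.1],"rot": [0,0,0],"gripper": 2.5}]'

```text
time_s: 9.95
eef_pos: [533.4, 203.9, 133.3]
ee_rot: [-0.0, 0.89, 0.456, -0.0]
force: [-0.5, 0.7, -2.7]
grip_width: 0.39
grip_force: 51.7
```

Request:
step_arm --plan '[{"offset": [0,0,0.05],"rot": [0,0,0],"gripper": 2.5},{"offset": [0,0,0.1],"rot": [0,0,0],"gripper": 2.5},{"offset": [0,0,0.15],"rot": [0,0,0],"gripper": 2.5},{"offset": [0,0,0.15],"rot": [0,0,0],"gripper": 2.5}]'

```text
time_s: 10.35
eef_pos: [533.4, 204.0, 131.8]
ee_rot: [-0.0, 0.89, 0.456, -0.0]
force: [1.6, -0.1, -3.2]
grip_width: 0.393
grip_force: 51.7
```

Request:
step_arm --plan '[{"offset": [0,0,0.08],"rot": [0,0,-2],"gripper": 2.5},{"offset": [0,0,0.16],"rot": [0,0,-4],"gripper": 2.5},{"offset": [0,0,0.24],"rot": [0,0,-6],"gripper": 2.5},{"offset": [0,0,0.24],"rot": [0,0,-6],"gripper": 2.5}]'

```text
time_s: 10.75
eef_pos: [533.3, 203.9, 129.4]
ee_rot: [-0.0, 0.865, 0.502, -0.0]
force: [0.1, 0.4, -2.8]
grip_width: 0.393
grip_force: 51.7
```

Request:
step_arm --plan '[{"offset": [0,0,0.05],"rot": [0,0,0],"gripper": 2.5},{"offset": [0,0,0.1],"rot": [0,0,0],"gripper": 2.5},{"offset": [0,0,0.15],"rot": [0,0,0],"gripper": 2.5},{"offset": [0,0,0.15],"rot": [0,0,0],"gripper": 2.5}]'

```text
time_s: 11.15
eef_pos: [533.3, 203.9, 127.9]
ee_rot: [-0.0, 0.865, 0.502, -0.0]
force: [0.4, 0.6, -3.2]
grip_width: 0.388
grip_force: 51.7
```

Request:
step_arm --plan '[{"offset": [0,0,0.05],"rot": [0,0,0],"gripper": 2.5},{"offset": [0,0,0.1],"rot": [0,0,0],"gripper": 2.5},{"offset": [0,0,0.1],"rot": [0,0,0],"gripper": 2.5}]'

```text
time_s: 11.45
eef_pos: [533.4, 204.0, 127.5]
ee_rot: [0.0, 0.865, 0.502, 0.0]
force: [-3.0, -0.6, 3.7]
grip_width: 0.39
grip_force: 52.4
```

It bottoms out at TCP z 127.5, exactly the home height (riding on the key would be 135.5), with a contact force of about 6 N. I'll release it.

Request:
step_arm --plan '[{"offset": [0,0,-0.05],"rot": [0,0,0],"gripper": 2.5},{"offset": [0,0,-0.05],"rot": [0,0,0],"gripper": 6},{"offset": [0,0,-0.05],"rot": [0,0,0],"gripper": 6},{"offset": [0,0,-0.05],"rot": [0,0,0],"gripper": 6},{"offset": [0,0,-0.05],"rot": [0,0,0],"gripper": 6},{"offset": [0,0,-2],"rot": [0,0,0],"gripper": 6},{"offset": [0,0,-5],"rot": [0,0,0],"gripper": 6},{"offset": [-3,0,-8],"rot": [0,0,0],"gripper": 6},{"offset": [-6,0,-9],"rot": [0,0,0],"gripper": 6},{"offset": [-6,0,-9],"rot": [0,0,0],"gripper": 6},{"offset": [-6,0,-9],"rot": [0,0,0],"gripper": 6}]'

```text
time_s: 12.55
eef_pos: [503.8, 151.7, 217.2]
ee_rot: [0.0, 0.865, 0.502, 0.0]
force: [-0.1, 0.1, -0.6]
grip_width: 0.706
grip_force: 0.0
```

```bash
python3 - <<'E'
from h import *
c=cam("wrist"); save(c,"w4.png"); np.savez("w4.npz",**{k:c[k] for k in("color","depth","K","T")})
s=sense(); print(s["eef_pos"],s["ee_rot"],s["force"])
P=cloud(c); m=(P[...,2]>82)&(P[...,2]<110)&(np.hypot(P[...,0]-533.5,P[...,1]-204)<35)
Q=P[m].astype(np.float32); print(len(Q),np.median(Q[:,2]),cv2.minAreaRect(Q[:,:2].copy()))
m=(P[...,2]>72)&(P[...,2]<78)&(np.hypot(P[...,0]-533.5,P[...,1]-204)>80); Q=P[m]; print("rim z",np.median(Q[:,2]))
E
```

```text
[503.78351933 152.05805138 216.74159963] [-1.10629886e-04  8.64749367e-01  5.02203664e-01 -2.56413093e-05] [0.11365089 0.91185513 0.20471568]
4455 93.00181 ((533.4019775390625, 204.05889892578125), (33.91318130493164, 34.092926025390625), 60.1786994934082)
rim z 75.8194307847954
```

View pics/w4.png

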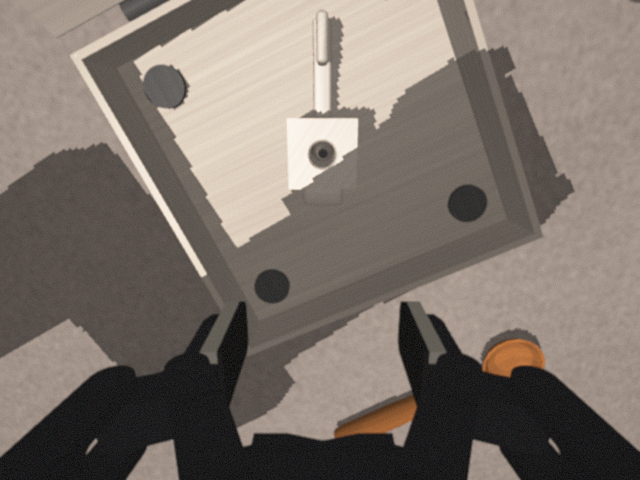

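The rotor is seated: hub top at pixel (322,153), about 92 mm high and concentric with the pin, with the arm tip at (321,15). I'll check the corner knobs and the caddy yaw.

```bash
python3 - <<'E'
from h import *
c=dict(np.load("w4.npz")); P=cloud(c)
for u,v in((165,85),(271,286),(466,203)):
    p=P[v,u]; q=R.from_euler('z',-84.6,degrees=True).apply(p-[533.4,204,0]); print(p.round(1),q.round(1))
for f in("w3.npz","w4.npz"):
    c=dict(np.load(f)); P=cloud(c); L=R.from_euler('z',-84.6,degrees=True).apply((P-[533.4,204,0]).reshape(-1,3))
    L=L[(L[:,2]>73)&(L[:,2]<78)]
    for ax in(0,1):
        for sg in(1,-1):
            w=L[(np.abs(sg*L[:,ax]-94)<6)&(np.abs(L[:,1-ax])<85)]
            if len(w)>50:
                k=np.polyfit(w[:,1-ax],w[:,ax],1); print(f,ax,sg,len(w),np.ptp(w[:,1-ax]).round(),k.round(3),"yaw corr",np.degrees(np.arctan(k[0]))*(1 if ax else -1))
s=sense(); q=s["ee_rot"]; y=np.degrees(2*np.arctan2(q[2],q[1])); print("tool x yaw",y,"rot needed",-(84.6-y))
cs=R.from_euler('z',84.6,degrees=True); M=R.from_quat([q[1],q[2],q[3],q[0]])
a=np.radians(-55); tgt=np.array([533.4,204,185])+cs.apply([55*np.cos(a),55*np.sin(a),0]); print(tgt,M.inv().apply(tgt-s["eef_pos"]))
E
```

```text
[471.8 279.9  45.6] [69.8 68.4 45.6]
[457.3 141.3  44.8] [-69.6  69.9  44.8]
[595.5 128.7  45.8] [-69.2 -68.9  45.8]
w3.npz 0 1 2976 94.0 [-1.6000e-02  9.4731e+01] yaw corr 0.9201890471783815
w3.npz 0 -1 2053 141.0 [ 1.00e-03 -9.26e+01] yaw corr -0.05258661979379385
w3.npz 1 1 1814 128.0 [-1.0000e-03  9.2314e+01] yaw corr -0.033406282501186206
w3.npz 1 -1 1511 76.0 [ 2.0000e-03 -9.2564e+01] yaw corr 0.11428313963522449
w4.npz 0 1 1653 58.0 [-1.8000e-02  9.4428e+01] yaw corr 1.0120953425590862
w4.npz 0 -1 2399 170.0 [  0.    -92.529] yaw corr -0.006967678815306648
w4.npz 1 1 2496 145.0 [-0.    92.417] yaw corr -0.012369904577166206
w4.npz 1 -1 2422 122.0 [ -0.    -92.614] yaw corr -0.004834770758775256
tool x yaw 60.29180169236588 rot needed -24.308198307634115
[581.22222112 231.16680266 185.        ] [107.08592651  28.06214842  31.74265869]
```

Request:
step_arm --plan '[{"offset": [4,1,1],"rot": [0,0,-8],"gripper": 0},{"offset": [8,2,1.7],"rot": [0,0,-16],"gripper": 0},{"offset": [10.7,2.8,1.7],"rot": [0,0,-24.3],"gripper": 0},{"offset": [10.7,2.8,1.7],"rot": [0,0,-24.3],"gripper": 0},{"offset": [10.7,2.8,1.7],"rot": [0,0,-24.3],"gripper": 0},{"offset": [10.7,2.8,1.7],"rot": [0,0,-24.3],"gripper": 0},{"offset": [10.7,2.8,1.7],"rot": [0,0,-24.3],"gripper": 0},{"offset": [10.7,2.8,1.7],"rot": [0,0,-24.3],"gripper": 0}]' --squeeze 20

```text
time_s: 13.4
eef_pos: [580.8, 230.5, 200.3]
ee_rot: [0.0, 0.74, 0.673, 0.0]
force: [0.8, 0.3, 0.2]
grip_width: -0.003
grip_force: 0.0
```

```bash
cat > p.py <<'E'
from h import *
s=sense(); q=s["ee_rot"]; L=R.from_euler('z',-84.6,degrees=True).apply(s["eef_pos"]-[533.4,204.05,0])
print("caddy xyz",L.round(1),"alpha",np.degrees(np.arctan2(L[1],L[0])).round(1),"r",np.hypot(*L[:2]).round(1),"yaw",np.degrees(2*np.arctan2(q[2],q[1])),s["grip_width"],s["force"].round(1),s["joints"][5])
E
python3 p.py
```

```text
caddy xyz [ 30.8 -44.7 200.3] alpha -55.5 r 54.3 yaw 84.53989236455286 -0.00348839462897958 [0.8 0.3 0.2] 0.2858813042996013
```

Request:
step_arm --plan '[{"offset": [0,0,3],"rot": [0,0,0],"gripper": 0},{"offset": [0,0,5.5],"rot": [0,0,0],"gripper": 0},{"offset": [0,0,6.7],"rot": [0,0,0],"gripper": 0},{"offset": [0,0,6.7],"rot": [0,0,0],"gripper": 0},{"offset": [0.42,-0.28,6.7],"rot": [0,0,0],"gripper": 0},{"offset": [0.79,-0.59,6.7],"rot": [0,0,0],"gripper": 0},{"offset": [1.1,-0.94,6.7],"rot": [0,0,0],"gripper": 0},{"offset": [1.41,-1.33,6.7],"rot": [0,0,0],"gripper": 0},{"offset": [1.65,-1.75,6.7],"rot": [0,0,0],"gripper": 0},{"offset": [1.88,-2.16,6.7],"rot": [0,0,0],"gripper": 0},{"offset": [1.88,-2.16,6.7],"rot": [0,0,0],"gripper": 0},{"offset": [1.88,-2.16,6.7],"rot": [0,0,0],"gripper": 0}]'

```text
time_s: 14.6
eef_pos: [561.1, 251.8, 133.0]
ee_rot: [-0.0, 0.74, 0.673, 0.0]
force: [0.2, 0.9, -0.3]
grip_width: 0.004
grip_force: 0.0
```

```bash
cat > ang.py <<'E'
from h import *
def ang():
    o=[]
    for n in("wrist","scene","side"):
        c=cam(n); P=cloud(c); L=R.from_euler('z',-84.6,degrees=True).apply((P-[533.4,204.05,0]).reshape(-1,3))
        m=(np.hypot(L[:,0],L[:,1])<30)&(L[:,2]>86)&(L[:,2]<98); Q=L[m][:,:2].astype(np.float32)
        if len(Q)>30: r=cv2.minAreaRect(Q); print(n,len(Q),"hubtop z",np.median(L[m][:,2]).round(1),np.round(r[0],1),np.round(r[1],1),"angle mod 90",round(r[2],1))
        d=np.hypot(L[:,0],L[:,1]); B=L[(d>44)&(d<70)&(L[:,2]>60)&(L[:,2]<74)]
        if len(B): m=np.median(B,0); print("   blade?",len(B),m.round(1),np.degrees(np.arctan2(m[1],m[0])).round(1))
ang()
E
python3 p.py; python3 ang.py
```

```text
caddy xyz [ 50.1 -23.1 133. ] alpha -24.8 r 55.2 yaw 84.6104577233593 0.003859533466996217 [ 0.2  0.9 -0.3] 0.32543055321405934
   blade? 1588 [60.9 -8.4 72.2] -7.9
scene 217 hubtop z 90.0 [-0.5 -3.7] [37.  34.6] angle mod 90 84.7
   blade? 67 [ 57.5 -31.6  68.3] -28.8
side 104 hubtop z 90.7 [-1.2  1.2] [33.7 39.1] angle mod 90 83.5
   blade? 24 [ 43.6 -18.4  70.1] -22.9
```

Request:
step_arm --plan '[{"offset": [0.33,-0.9,0],"rot": [0,0,0],"gripper": 0},{"offset": [0.5,-1.84,0],"rot": [0,0,0],"gripper": 0},{"offset": [0.5,-2.8,0],"rot": [0,0,0],"gripper": 0},{"offset": [0.33,-3.74,0],"rot": [0,0,0],"gripper": 0},{"offset": [0,-4.64,0],"rot": [0,0,0],"gripper": 0},{"offset": [-0.47,-5.47,0],"rot": [0,0,0],"gripper": 0},{"offset": [-1.09,-6.21,0],"rot": [0,0,0],"gripper": 0},{"offset": [-1.83,-6.83,0],"rot": [0,0,0],"gripper": 0},{"offset": [-2.66,-7.3,0],"rot": [0,0,0],"gripper": 0},{"offset": [-3.56,-7.63,0],"rot": [0,0,0],"gripper": 0},{"offset": [-4.5,-7.8,0],"rot": [0,0,0],"gripper": 0},{"offset": [-5.46,-7.8,0],"rot": [0,0,0],"gripper": 0}]'

```text
time_s: 15.95
eef_pos: [478.2, 203.9, 133.0]
ee_rot: [-0.0, 0.74, 0.673, 0.0]
force: [0.7, 1.6, -0.2]
grip_width: 0.003
grip_force: 0.6
```

```bash
python3 p.py; python3 ang.py
```

```text
caddy xyz [ -5.4  54.9 133. ] alpha 95.6 r 55.2 yaw 84.59835386020777 0.002552822041886685 [ 0.7  1.6 -0.2] 0.27144634957649233
wrist 9198 hubtop z 92.9 [-0.3  0.1] [35.7 34.4] angle mod 90 21.3
   blade? 539 [ 5.6 55.9 70.7] 84.3
scene 216 hubtop z 89.9 [-1.4 -3.7] [34.  37.1] angle mod 90 22.8
   blade? 43 [-21.4  48.4  69.2] 113.9
side 97 hubtop z 91.0 [-3.3  1.2] [38.4 34.3] angle mod 90 18.5
   blade? 48 [-21.4  56.   68.7] 110.9
```

Request:
step_arm --plan '[{"offset": [-0.94,0.17,0],"rot": [0,0,0],"gripper": 0},{"offset": [-1.84,0.5,0],"rot": [0,0,0],"gripper": 0},{"offset": [-2.67,0.97,0],"rot": [0,0,0],"gripper": 0},{"offset": [-3.41,1.59,0],"rot": [0,0,0],"gripper": 0},{"offset": [-4.03,2.33,0],"rot": [0,0,0],"gripper": 0},{"offset": [-4.5,3.16,0],"rot": [0,0,0],"gripper": 0},{"offset": [-4.83,4.06,0],"rot": [0,0,0],"gripper": 0},{"offset": [-5.0,5.0,0],"rot": [0,0,0],"gripper": 0},{"offset": [-5.0,5.96,0],"rot": [0,0,0],"gripper": 0},{"offset": [-4.83,6.9,0],"rot": [0,0,0],"gripper": 0},{"offset": [-4.5,7.8,0],"rot": [0,0,0],"gripper": 0},{"offset": [-4.03,8.63,0],"rot": [0,0,0],"gripper": 0}]'

```text
time_s: 17.3
eef_pos: [561.4, 156.4, 132.9]
ee_rot: [0.0, 0.74, 0.673, -0.0]
force: [-1.4, -0.5, 0.6]
grip_width: 0.002
grip_force: 0.5
```

```bash
python3 p.py; python3 ang.py
```

```text
caddy xyz [-44.8 -32.4 132.9] alpha -144.2 r 55.3 yaw 84.60584160430778 0.0018883341368737818 [-1.4 -0.5  0.6] 0.16518556673613397
wrist 12246 hubtop z 93.0 [-0.1 -0.2] [34.3 35.3] angle mod 90 52.8
   blade? 1842 [-33.4 -42.2  71.6] -128.4
scene 229 hubtop z 89.8 [-1.5 -2.8] [37.4 39.1] angle mod 90 54.0
   blade? 88 [-35.2 -46.5  68.5] -127.2
   blade? 25 [-51.6 -36.2  67.1] -145.0
```

Request:
step_arm --plan '[{"offset": [0.62,0.74,0],"rot": [0,0,0],"gripper": 0},{"offset": [1.36,1.36,0],"rot": [0,0,0],"gripper": 0},{"offset": [2.19,1.83,0],"rot": [0,0,0],"gripper": 0},{"offset": [3.09,2.16,0],"rot": [0,0,0],"gripper": 0},{"offset": [4.03,2.33,0],"rot": [0,0,0],"gripper": 0},{"offset": [4.99,2.33,0],"rot": [0,0,0],"gripper": 0},{"offset": [5.93,2.16,0],"rot": [0,0,0],"gripper": 0},{"offset": [6.83,1.83,0],"rot": [0,0,0],"gripper": 0},{"offset": [7.66,1.36,0],"rot": [0,0,0],"gripper": 0},{"offset": [8.4,0.74,0],"rot": [0,0,0],"gripper": 0},{"offset": [9.02,0,0],"rot": [0,0,0],"gripper": 0},{"offset": [9.02,0,0],"rot": [0,0,0],"gripper": 0}]'

```text
time_s: 18.65
eef_pos: [568.1, 247.3, 133.1]
ee_rot: [-0.0, 0.739, 0.673, 0.0]
force: [0.8, 0.2, 0.1]
grip_width: -0.002
grip_force: 0.0
```

```bash
python3 p.py; python3 ang.py
```

```text
caddy xyz [ 46.3 -30.5 133.1] alpha -33.3 r 55.4 yaw 84.6715353962617 -0.0021245662475897604 [0.8 0.2 0.1] 0.3143722627625423
wrist 91 hubtop z 90.0 [20.5 11. ] [2.9 2.1] angle mod 90 78.5
   blade? 1570 [ 57.3 -16.6  72.3] -16.2
scene 222 hubtop z 89.8 [-0.8 -3.4] [38.2 35. ] angle mod 90 74.5
   blade? 77 [ 54.  -38.8  68.6] -35.7
side 102 hubtop z 91.3 [-3.   1.3] [32.5 35.4] angle mod 90 76.9
   blade? 30 [ 41.1 -21.3  69.6] -27.5
```

Request:
step_arm --plan '[{"offset": [0.25,-0.4,0],"rot": [0,0,0],"gripper": 0},{"offset": [0.5,-0.8,0],"rot": [0,0,0],"gripper": 0},{"offset": [0.6,-1.05,0],"rot": [0,0,0],"gripper": 0},{"offset": [0.69,-1.25,0],"rot": [0,0,0],"gripper": 0},{"offset": [0.69,-1.25,0],"rot": [0,0,0],"gripper": 0},{"offset": [0.69,-1.25,0],"rot": [0,0,0],"gripper": 0}]'

```text
time_s: 19.4
eef_pos: [557.2, 254.3, 133.0]
ee_rot: [-0.0, 0.74, 0.673, 0.0]
force: [0.3, -0.5, 0.3]
grip_width: -0.003
grip_force: 0.0
```

```bash
python3 p.py; python3 ang.py
```

```text
caddy xyz [ 52.3 -19.  133. ] alpha -19.9 r 55.6 yaw 84.6064269610751 -0.003023932888196132 [ 0.3 -0.5  0.3] 0.3311190813366804
   blade? 1539 [62.7 -4.2 72.1] -3.8
scene 220 hubtop z 90.0 [-0.9 -2.8] [38.8 34.6] angle mod 90 87.4
   blade? 62 [ 57.9 -27.6  67.6] -25.5
side 102 hubtop z 90.1 [-1.8  1.4] [34.  42.6] angle mod 90 88.6
   blade? 22 [46.7 -6.4 70.5] -7.8
```

Request:
step_arm --plan '[{"offset": [0,-0.1,0],"rot": [0,0,0],"gripper": 0},{"offset": [0,-0.2,0],"rot": [0,0,0],"gripper": 0},{"offset": [0,-0.2,0],"rot": [0,0,0],"gripper": 0},{"offset": [0,-0.2,0],"rot": [0,0,0],"gripper": 0},{"offset": [-0.2,0.6,0],"rot": [0,0,0],"gripper": 0},{"offset": [-0.2,1.0,-1],"rot": [0,0,0],"gripper": 0},{"offset": [-0.2,1.0,-5],"rot": [0,0,0],"gripper": 0},{"offset": [-4,1.0,-9],"rot": [0,0,0],"gripper": 0},{"offset": [-9,1.0,-9],"rot": [0,0,0],"gripper": 0},{"offset": [-11,0,-9],"rot": [0,0,0],"gripper": 0},{"offset": [-11,0,-9],"rot": [0,0,0],"gripper": 0},{"offset": [-11,0,-9],"rot": [0,0,0],"gripper": 0}]'

```text
time_s: 20.75
eef_pos: [547.4, 144.5, 223.8]
ee_rot: [0.0, 0.74, 0.673, 0.0]
force: [0.4, 0.7, 0.1]
grip_width: 0.003
grip_force: 0.0
```

```bash
python3 p.py; python3 ang.py; python3 -c "
from h import *
c=cam('wrist'); save(c,'w5.png')"
```

```text
caddy xyz [-57.9 -19.5 223.8] alpha -161.4 r 61.1 yaw 84.54609724352302 0.0029340955541820837 [0.4 0.7 0.1] 0.14628258489510002
wrist 4091 hubtop z 93.0 [-0.   0.1] [34.1 33.8] angle mod 90 89.7
   blade? 615 [55.8 -1.1 72.4] -1.2
scene 220 hubtop z 89.8 [-0.9 -1.5] [40.2 34.3] angle mod 90 89.9
   blade? 64 [55.3 -5.2 67.4] -5.3
side 100 hubtop z 90.6 [-2.   1.3] [33.7 42.5] angle mod 90 88.1
   blade? 11 [57.   1.1 72.1] 1.1
```

View pics/w5.png

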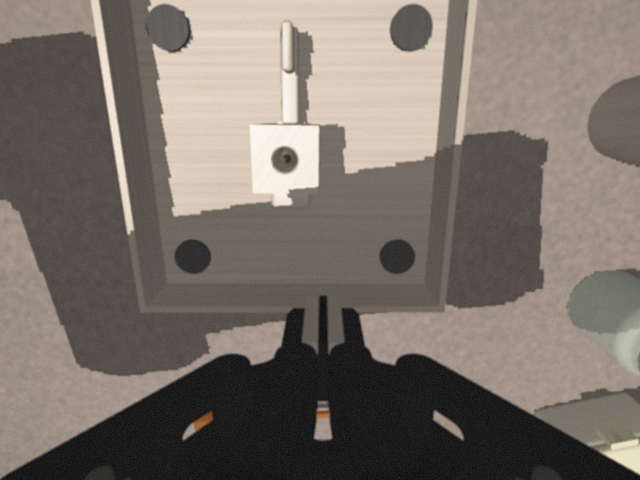

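The arm lies along the caddy's +x toward the lid, at about −0.3°. Tip (287,45), hub (285,158), hub top still at home height and the gripper is clear, so I'll hand in.

```bash
python3 -c "
from rig import *
print(finish_job())"
```

```text
the job is handed in; nothing more can be done
None
```

The rotor is seated on the spindle and released. Its long arm was pushed anticlockwise past the lid and one full turn more, and it was left pointing at the lid to within about 1°; the slot met the key on the way down, so little feeling by turning was needed. The job is handed in.

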